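Knock up a stack of mounting plates in the squaring corner

TASK

Of the three loose metal plates lying on the bench, take the one that has the same shape and size as the plates stacked untidily in the squaring corner and lay it flat on top of that stack. Then tap the stack up against both fences until all four plates sit flush with one another and with both fences. Leave everything else on the bench where it is.

Things in the scene. Friction and masses are not known exactly. Their poses are not given: they have to be found in the camera images.
- jig: the squaring corner, fixed: plywood board 160 mm (x) by 210 mm (y), 8 mm thick, with two dark wooden fences 12 mm thick, 26 mm above the board, one along its +x edge, one along its +y edge; the -x and -y sides are open. Origin under the board, 70 mm from the +x fence's inner face, 90 mm from the +y fence's; x and y point square to the two fences
- corner (a point): the inner corner where the fences' inner faces meet, at the board's top (8 mm above the bench); axes as the jig's; the fences run from here to -y and to -x. A plate flush in the corner has its 100 mm side along the +x fence, its centre 30 mm (x) and 50 mm (y) inside the corner
- plate1: bottom plate of the skewed stack on the board: plain aluminium plate, rectangular, 60 mm (its x) by 100 mm (its y), 6 mm thick, with a dark screw hole near each corner; origin at the centre of its underside
- plate2: middle plate of the stack: plain aluminium plate, rectangular, 60 mm (its x) by 100 mm (its y), 6 mm thick, with a dark screw hole near each corner; origin at the centre of its underside
- plate3: top plate of the stack, its top 18 mm above the board: plain aluminium plate, rectangular, 60 mm (its x) by 100 mm (its y), 6 mm thick, with a dark screw hole near each corner; origin at the centre of its underside
- loose_plate: the matching loose plate, lying flat on the bench to the robot's right, about 0.1 kg: plain aluminium plate, rectangular, 60 mm (its x) by 100 mm (its y), 6 mm thick, with a dark screw hole near each corner; origin at the centre of its underside
- square_plate: loose plate that does not match, 60 by 60 mm, 6 mm thick, flat on the bench; leave alone; origin at the centre of its underside
- round_plate: loose round plate that does not match, 72 mm across, 6 mm thick, flat on the bench; leave alone; origin at the centre of its underside
- elbow: white plastic pipe elbow, 26 mm tube, about 70 by 70 mm, lying on the bench; leave alone; origin on the bench below it
- end_cap: white plastic end cap, 48 mm across, 22 mm high; leave alone; origin at the centre of its underside
- tape: roll of tape lying flat, 90 mm across, 24 mm high; leave alone; origin at the centre of its underside
- drill: cordless drill lying on its side, about 225 by 210 mm, 60 mm high, at the back right; leave alone; origin on the bench under its motor housing
- screwdriver: screwdriver 200 mm long, lying to the robot's left along its x; leave alone; origin under its middle

How it is judged:
By the outcome, as a careful person would: the job done as asked, in the order asked, and still so for the second after the job is handed in, with the robot touching nothing.
It also fails if it takes over 67 s, if anything falls off the work surface, if the arm or the gripper's body presses on something with over 40 N, if the wrist force passes 120 N, or if a joint passes its speed limit or range.

ROBOT

A 6-joint arm with a two-finger parallel gripper is mounted at the origin on the work surface. World frame = base frame: x ahead of the robot, y to its left, z up, the work surface at z = 0. Lengths are in m, angles in rad, forces in N, time in s.
With the tool pointing down it reaches from about 0.325 to 0.9 m from the base axis. Payload 6.1 kg.
Tool frame: the origin (TCP) lies midway between the tips of the shut fingers; the grasp point (between the pads) lies behind it (r.grasp_offset is the z of the grasp point in the tool frame, in m); z points along the fingers, y is the line along which they close (so a half turn about z gives the same grasp; the last joint's range is limited). The gripper opens to 85 mm and grips with 20 to 120 N. Pads are 22 mm wide; open, the fingers measure 114 mm over their backs; the gripper's body (76 mm by 85 mm) begins 54 mm behind the grasp point. The pads swing forward as they close: fully open they stand 13 mm farther back than shut.
Start: joints at [-1.306, 0.22, 1.526, -0, 1.395, -0.126], TCP at [0.238, -0.578, 0.231] pointing down, gripper open.
Joint ranges: [-2.98, 2.98], [-0.91, 2.08], [0.09, 2.57], [-1.24, 4.39], [0.2, 2.65], [-2.68, 2.68]. Speed limits (rad/s): [2.57, 2.57, 3.01, 3.14, 3.14, 3.14].

INTERFACE

Orientations are given as [roll, pitch, yaw] about the fixed x, y, z axes, in that order (R = Rz(yaw) Ry(pitch) Rx(roll)).
In Python, from cell import get_obs, eyes, r gives the robot as it stands. The module is installed in compiled form; this text tells all that it offers.
- The arm moves only by the tool jog_arm, never from a script. Its argument "commands" is a list of rows, each an object with "linear": the shift along the tool's x, y, z in units of 30 mm (1.0 is 30 mm), a list of three; "yaw": the turn about the tool's z in units of 8 degrees (1.0 is 8 degrees); "grip": the closure, from 0 (fully open) to 1 (shut). A call has 1 to 12 rows; each row is the pose to reach, as a shift and turn from the pose commanded when the call began, along the tool's axes at that moment; what a row does not reach only later rows make up. A row lasts 1/8 s, in which the tool goes at most 62.5 mm and 10.7 degrees, less where a joint would pass 70% of its speed; a pose out of reach is approached as far as the arm can. A call with a gripper value outside its range is refused whole. The fingers move at their own pace and stop on an object; "newtons" is the grip in N (left out, the last holds). Time passes only in rows, so rows that repeat a pose let the fingers close. It gives the time, the measured TCP pose, the force, the opening and the grip force at its end, in the units of the state.
- get_obs(): the state, without advancing time (a new reading comes with each control period).
- eyes.grab_frame(name): name is "scene" or "side" or "wrist"; returns a dict with "image" (384x512x3 uint8, red, green, blue), "z_map" (384x512 float32, m along the optical axis (not along the pixel's ray), 0 where there is no reading), "fx", "fy", "cx", "cy" (pixels), "dist" ([k1, k2, p1, p2, k3] as OpenCV has them; the pictures are not rectified), "eye" and "orientation" of the camera in the world. Camera axes: x right, y up, looking along -z (the intrinsics and any distortion apply to the point x, -y, -z); pixel columns grow to the right and rows downward; lengths in m; the calibration is good to about 2 mm. A picture is of the moment at which its call begins.
- r.finish_job(): hands the job in; it is judged then, once.
The state is a dict: "t": time; "qpos": joint angles; "qd": joint speeds; "joint_efforts": joint torques, N m; "ee_pos": TCP position; "tcp_rot": TCP orientation; "contact_force": force on the tool from outside, world axes, zero at the start; "moment": the same for the moment, N m; "grip_width": finger opening in m; "finger_force": force on a finger pad.
Only numpy, scipy, OpenCV 4.12 (cv2) and the standard library are available. Lean on these libraries where they do the work, as an engineer would, in place of code of your own. Each camera call takes 0.05 s, during which the arm holds its last target. There are 200 camera calls.

## Working session

There is one attempt and no reset: what is moved stays moved. The work goes in short steps, Python scripts to look and compute and a tool call to move; the robot and the scene stay as the last step left them, time stands still between calls to the robot, and variables do not carry over. Pictures are saved under pics/ and viewed, at most 10 in all, crops included, and the job is handed in when it is done.

Besides the shell and the picture viewer there is one more tool, called by a JSON object that holds its "method" and its "body". jog_arm: Moves the arm, as the interface text tells. Its arguments: {"type":"object","properties":{"commands":{"type":"array","items":{"type":"object","properties":{"linear":{"type":"array","items":{"type":"number"}},"yaw":{"type":"number"},"grip":{"type":"number"}}}},"newtons":{"type":"number"}},"required":["commands"]}

```bash
mkdir -p pics; cat > h.py <<'E'
import numpy as np, cv2
from cell import get_obs, eyes, r
from scipy.spatial.transform import Rotation as R
def grab(n,save=None):
    f=eyes.grab_frame(n)
    if save: cv2.imwrite(f'pics/{save}.png',f['image'][:,:,::-1])
    return f
def cam(f):
    o=np.array(f['orientation']); 
    Rm=o if o.shape==(3,3) else (R.from_euler('xyz',o).as_matrix() if o.size==3 else None)
    return np.array([[f['fx'],0,f['cx']],[0,f['fy'],f['cy']],[0,0,1.]]),np.array(f['dist'],float),Rm,np.array(f['eye'])
def ray(f,px,z):
    K,d,Rm,e=cam(f); p=cv2.undistortPoints(np.array(px,float).reshape(-1,1,2),K,d).reshape(-1,2)
    v=np.c_[p[:,0],-p[:,1],-np.ones(len(p))]@Rm.T
    return e+v*((z-e[2])/v[:,2])[:,None]
def proj(f,P):
    K,d,Rm,e=cam(f); q=(np.array(P,float).reshape(-1,3)-e)@Rm; q=q*[1,-1,-1]
    return cv2.projectPoints(q,np.zeros(3),np.zeros(3),K,d)[0].reshape(-1,2)
def cloud(f):
    h,w=f['z_map'].shape; K,d,Rm,e=cam(f); u,v=np.meshgrid(np.arange(w),np.arange(h))
    p=cv2.undistortPoints(np.stack([u,v],-1).reshape(-1,1,2).astype(float),K,d).reshape(-1,2)
    Z=f['z_map'].reshape(-1); c=np.c_[p[:,0]*Z,-p[:,1]*Z,-Z]
    P=c@Rm.T+e; P[Z==0]=np.nan; return P.reshape(h,w,3)
E
python3 - <<'E'
from h import *
print(get_obs(), r.grasp_offset)
fs=[grab(n,n+'0') for n in('scene','side','wrist')]
for f in fs: print(f['eye'],f['orientation'],f['fx'],f['cx'],f['cy'],f['dist'])
im=np.vstack([np.hstack([fs[0]['image'],fs[1]['image']])])
cv2.imwrite('pics/a.png',cv2.resize(im[:,:,::-1],(800,300)))
E
```

```text
{'t': 0.0, 'qpos': array([-1.30604796e+00,  2.21245293e-01,  1.52763517e+00,  1.61342438e-05,
        1.39468474e+00, -1.26089709e-01]), 'qd': array([-1.08216618e-03, -5.45854259e-04, -1.09245029e-03, -1.12918940e-05,
        1.33473941e-03,  4.61730277e-04]), 'joint_efforts': array([-4.26934967e-04, -4.96892703e+01, -3.89396989e+01, -3.26654772e-04,
        1.07510036e-02, -2.32523666e-05]), 'ee_pos': array([ 0.23794811, -0.57727053,  0.23017463]), 'tcp_rot': array([-3.13963776e+00, -2.63812843e-04,  3.90834973e-01]), 'contact_force': array([ 0.3933582 , -0.53067016, -0.19199191]), 'moment': array([-0.03774715,  0.01746165, -0.00327335]), 'finger_force': 0.0, 'grip_width': 0.0856676981765351} -0.0187
[1.07846301 0.45805471 0.5604735 ] [ 0.92721395 -0.00962253  2.28762078] 365.08011277631186 251.9182600761932 189.39981221604 [-0.03601284  0.          0.          0.          0.        ]
[0.37312708 0.53616931 0.67655229] [ 6.97007560e-01  1.92747317e-03 -2.78031731e+00] 354.3695339427944 256.50886335140916 192.77286076649847 [0.02167509 0.         0.         0.         0.        ]
[ 0.30872853 -0.54687195  0.37230528] [-0.30550554  0.00163745 -1.17963367] 294.9329127257544 253.10274170959786 190.34265694675065 [0.01387428 0.         0.         0.         0.        ]
```

View pics/scene0.png

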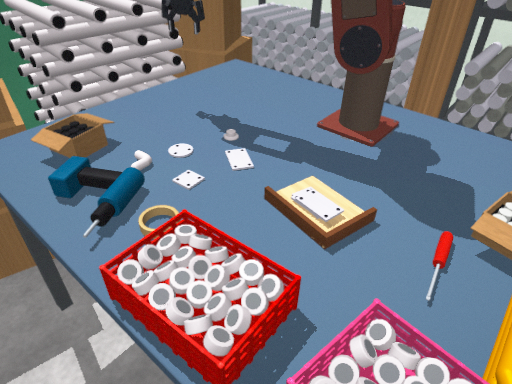

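View pics/wrist0.png

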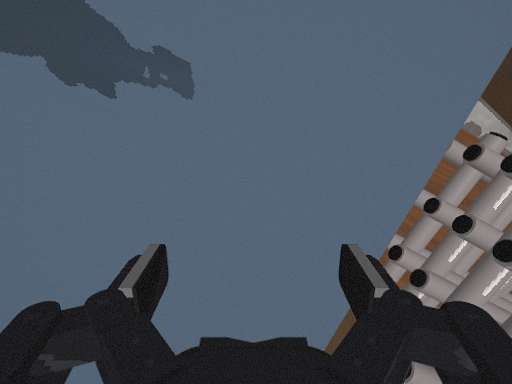

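View pics/side0.png

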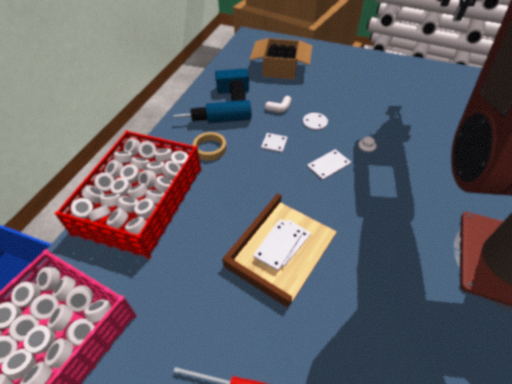

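Scene view: loose rectangular plate at about (239,159), and the jig with its stack at (318,205). Side view: loose plate at (329,163), stack at (283,245). The wrist view shows bare bench.

```bash
cat > m.py <<'E'
from h import *
def white(f): 
    hsv=cv2.cvtColor(f['image'],cv2.COLOR_RGB2HSV); return ((hsv[...,1]<50)&(hsv[...,2]>165)).astype(np.uint8)
def comp(m,px):
    m=cv2.morphologyEx(m,cv2.MORPH_CLOSE,np.ones((3,3)))
    n,l=cv2.connectedComponents(m); return (l==l[px[1],px[0]])
def rect(P):
    (c,s,a)=cv2.minAreaRect((P[:,:2]*1000).astype(np.float32)); return np.round(c,1),np.round(s,1),round(a,1)
E
python3 - <<'E'
from m import *
for n,px,st in(('scene',(236,157),(312,200)),('side',(329,163),(275,245))):
    f=grab(n)
    for p,z in((px,.006),(st,.026)):
        m=comp(white(f),p); 
        c=max(cv2.findContours(m.astype(np.uint8),0,1)[0],key=len).reshape(-1,2)
        print(n,m.sum(),rect(ray(f,c,z)))
    C=cloud(f); x,y,zz=C[...,0],C[...,1],C[...,2]
    s=ray(f,[st],.026)[0]; print(s)
    near=(np.hypot(x-s[0],y-s[1])<.2)
    for lo,hi in((.030,.039),(.005,.011),(.022,.029)):
        k=near&(zz>lo)&(zz<hi); print(lo,k.sum(),np.median(zz[k]) if k.any() else 0)
    hsv=cv2.cvtColor(f['image'],cv2.COLOR_RGB2HSV)
    k=near&(zz>.030)&(zz<.039)&(hsv[...,0]<20)
    np.save('pics/f_'+n,C[k])
    mm=np.zeros((384,512,3),np.uint8); mm[k]=255; 
    print(rect(C[k]))
    u,v=np.array(st); cr=f['image'][max(v-80,0):v+80,u-100:u+100][:,:,::-1]
    cr2=mm[max(v-80,0):v+80,u-100:u+100]
    cv2.imwrite(f'pics/c_{n}.png',cv2.resize(np.hstack([cr,cr2]),(800,320),interpolation=cv2.INTER_CUBIC))
a=np.vstack([cv2.imread('pics/c_scene.png')[:,:400],cv2.imread('pics/c_side.png')[:,:400]]);b=np.vstack([cv2.imread('pics/c_scene.png')[:,400:],cv2.imread('pics/c_side.png')[:,400:]])
cv2.imwrite('pics/c2.png',cv2.resize(np.hstack([a,b]),(750,600)))
E
```

```text
scene 433 (array([ 431.5, -150. ]), array([107.7,  62.2]), 56.3)
scene 879 (array([477.3, 138.8]), array([120.8,  72. ]), 77.7)
[0.47487235 0.12673338 0.026     ]
0.03 750 0.03394433566796673
0.005 1685 0.008243624957959494
0.022 1017 0.026069153229835162
(array([467.8, 138.7]), array([214.4, 163.7]), 76.4)
side 678 (array([ 429.7, -153.3]), array([104.2,  64. ]), 56.4)
side 1600 (array([469.1, 139. ]), array([122.4,  75.9]), 73.1)
[0.4786627  0.14899023 0.026     ]
0.03 1009 0.03477028207206834
0.005 3410 0.009043107905194137
0.022 1362 0.026769805241357414
(array([466.8, 139.9]), array([211.8, 160. ]), 76.4)
```

View pics/c2.png

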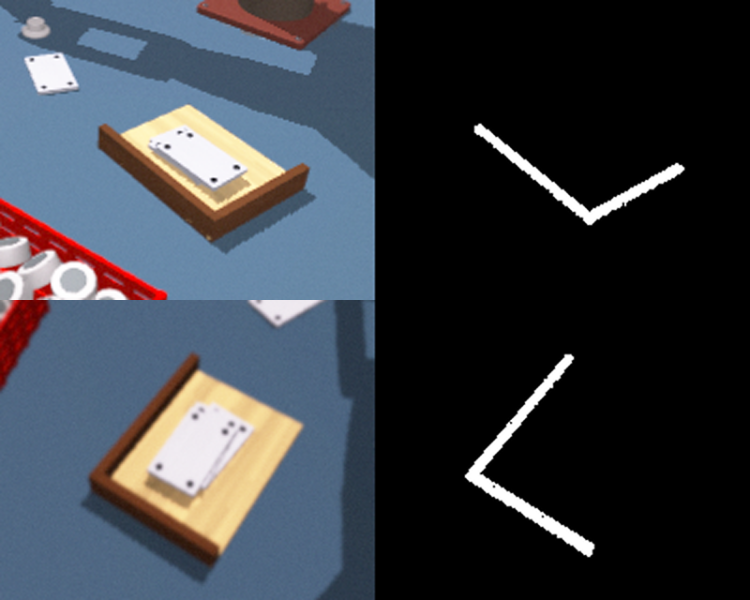

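The depth masks show the L-shaped fence tops clearly in both views, with the corner at the bottom middle (scene) and left (side). Next I fit the jig, the top plate and the loose plate.

```bash
cat >> m.py <<'E'
def tri(name,jig=True):
    f=grab(name); C=cloud(f); return f,C
def jigfit(C,f):
    # fence-top points -> yaw and inner corner
    hsv=cv2.cvtColor(f['image'],cv2.COLOR_RGB2HSV); z=C[...,2]
    k=(np.hypot(C[...,0]-.467,C[...,1]-.139)<.15)&(z>.031)&(z<.039)&(hsv[...,0]<20)&(hsv[...,1]>90)
    P=C[k][:,:2]; c,s,a=cv2.minAreaRect((P*1000).astype(np.float32))
    return P
E
python3 - <<'E'
from m import *
from scipy.optimize import least_squares
for n in('scene','side'):
    f=grab(n); C=cloud(f); P=jigfit(C,f)
    th=np.radians(-13.6)
    def res(p,P=P):
        Q=(P-p[:2])@np.array([[np.cos(p[2]),-np.sin(p[2])],[np.sin(p[2]),np.cos(p[2])]])
        # fence centrelines 6 mm outside inner corner
        a=np.abs(Q[:,0]-.006); b=np.abs(Q[:,1]-.006); return np.minimum(a,b)
    best=None
    for t in np.radians([-13.6,76.4,166.4,-103.6]):
        for s in(1,):
            c0=np.array([.467,.139])+.0*0+np.array([[np.cos(t),-np.sin(t)],[np.sin(t),np.cos(t)]])@[.076,.1]
            o=least_squares(res,[*c0,t],loss='soft_l1',f_scale=.003)
            if best is None or o.cost<best.cost: best=o
    p=best.x; print(n,'corner',p[:2].round(4),'yaw',np.degrees(p[2]).round(2),np.mean(best.fun).round(4))
    w=white(f)>0
    z=C[...,2]; off={'scene':0,'side':.0008}[n]
    k=w&(np.hypot(C[...,0]-.475,C[...,1]-.139)<.08)&(abs(z-.026-off)<.0025); print('top',k.sum(),rect(C[k]))
    k=w&(np.hypot(C[...,0]-.431,C[...,1]+.151)<.08)&(abs(z-.006-off)<.003); q=C[k];print('loose',k.sum(),rect(q),q.mean(0).round(4))
E
```

```text
scene corner [0.557  0.2145] yaw -13.6 0.0034
top 692 (array([475.5, 146. ]), array([101.1,  64. ]), 78.1)
loose 402 (array([ 430.6, -152.3]), array([104.9,  60.6]), 56.5) [ 0.4328 -0.1492  0.0063]
side corner [0.5536 0.2143] yaw -13.59 0.0031
top 1108 (array([474.9, 145. ]), array([101.4,  60.5]), 78.3)
loose 622 (array([ 429.8, -151.3]), array([102.3,  61.8]), 56.2) [ 0.4299 -0.1498  0.007 ]
```

```bash
cat > go.py <<'E'
import sys; from h import *
# units for a move to x y z(mm) yaw(deg)
o=get_obs(); p=o['ee_pos']*1000; Rm=R.from_euler('xyz',o['tcp_rot']).as_matrix()
psi=np.degrees(np.arctan2(Rm[1,0],Rm[0,0]))
def u(x,y,z,a):
    d=Rm.T@(np.array([x,y,z])-p)/30; print('lin',d.round(2),'yaw',round(-((a-psi+180)%360-180)/8,2))
if __name__=='__main__':
    print(o['t'],p.round(1),'psi',psi.round(1),'grip',o['grip_width'],'q',o['qpos'].round(2),'F',o['contact_force'].round(1))
    a=list(map(float,sys.argv[1:]))
    for i in range(0,len(a),4): u(*a[i:i+4])
E
python3 go.py 430.3 -151.5 110 56.4
```

```text
0.35 [ 238.1 -577.7  231. ] psi 22.4 grip 0.08540921077836262 q [-1.31  0.22  1.53  0.    1.39 -0.13] F [-0.1  0.6 -0.2]
lin [ 11.34 -10.69   4.04] yaw -4.25
```

{"method": "jog_arm", "body": {"commands": [{"linear": [11.34,-10.69,4.04],"yaw": -4.25,"grip": 0},{"linear": [11.34,-10.69,4.04],"yaw": -4.25,"grip": 0},{"linear": [11.34,-10.69,4.04],"yaw": -4.25,"grip": 0},{"linear": [11.34,-10.69,4.04],"yaw": -4.25,"grip": 0},{"linear": [11.34,-10.69,4.04],"yaw": -4.25,"grip": 0},{"linear": [11.34,-10.69,4.04],"yaw": -4.25,"grip": 0},{"linear": [11.34,-10.69,4.04],"yaw": -4.25,"grip": 0},{"linear": [11.34,-10.69,4.04],"yaw": -4.25,"grip": 0},{"linear": [11.34,-10.69,4.04],"yaw": -4.25,"grip": 0},{"linear": [11.34,-10.69,4.04],"yaw": -4.25,"grip": 0},{"linear": [11.34,-10.69,4.04],"yaw": -4.25,"grip": 0}]}}

```text
t: 1.72
ee_pos: [0.4305, -0.153, 0.1106]
tcp_rot: [3.141, 0.0, 0.983]
contact_force: [-0.5, -0.6, -1.1]
grip_width: 0.0854
finger_force: 0.0
```

```bash
python3 - <<'E'
from m import *
f=grab('wrist','w1'); C=cloud(f); z=C[...,2]
k=(white(f)>0)&(np.hypot(C[...,0]-.43,C[...,1]+.151)<.08)&(abs(z-.006)<.004)
print(k.sum(),rect(C[k]),np.median(z[k]))
E
python3 go.py 430.3 -151.5 -2 56.4
```

```text
7076 (array([ 429.3, -149.2]), array([99.4, 59.8]), 56.5) 0.005367888279334654
1.775 [ 430.4 -153.   110.6] psi 56.3 grip 0.08534812780702687 q [-0.51 -0.06  2.07 -0.    1.14  0.07] F [-0.7  1.   0.1]
lin [ 0.04 -0.04  3.75] yaw -0.01
```

View pics/w1.png

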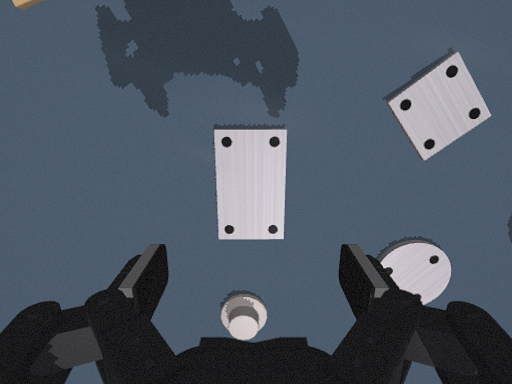

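The wrist view shows the loose plate centred at (251,184) with its edges parallel to the pads. The round plate (415,270) and end cap (243,315) are nearby, so I check clearance.

```bash
python3 - <<'E'
from m import *
for n,px in(('side',[(315,121),(367,146),(274,142)]),('scene',[(181,150),(231,136),(188,179)])):
    f=grab(n)
    for p in px:
        m=comp(white(f),p) if n=='x' else None
        C=cloud(f)[p[1]-12:p[1]+13,p[0]-14:p[0]+15].reshape(-1,3); k=(C[:,2]>.0035)&(C[:,2]<.03)
        q=C[k]; c=q.mean(0)
        d=c[:2]-[.4295,-.1498]; a=np.radians(56.4)
        print(n,p,k.sum(),c.round(3),'long',(d@[np.cos(a),np.sin(a)]).round(3),'short',(d@[np.sin(a),-np.cos(a)]).round(3))
E
python3 go.py 429.6 -149.8 10 56.4
```

```text
side (315, 121) 300 [ 0.51  -0.308  0.007] long -0.087 short 0.155
side (367, 146) 203 [ 0.349 -0.254  0.013] long -0.131 short -0.009
side (274, 142) 338 [ 0.592 -0.18   0.007] long 0.065 short 0.152
scene (181, 150) 259 [ 0.511 -0.309  0.007] long -0.087 short 0.156
scene (231, 136) 128 [ 0.355 -0.254  0.013] long -0.128 short -0.004
scene (188, 179) 312 [ 0.595 -0.179  0.006] long 0.067 short 0.154
1.875 [ 430.4 -152.8  110.4] psi 56.3 grip 0.08567756141845984 q [-0.51 -0.06  2.07 -0.    1.14  0.07] F [-0.2 -0.1 -0.6]
lin [ 0.07 -0.08  3.35] yaw -0.01
```

{"method": "jog_arm", "body": {"commands": [{"linear": [0.07,-0.08,1.9],"yaw": 0,"grip": 0},{"linear": [0.07,-0.08,3.0],"yaw": 0,"grip": 0},{"linear": [0.07,-0.08,3.78],"yaw": 0,"grip": 0},{"linear": [0.07,-0.08,3.78],"yaw": 0,"grip": 0},{"linear": [0.07,-0.08,3.78],"yaw": 0,"grip": 0.6},{"linear": [0.07,-0.08,3.78],"yaw": 0,"grip": 0.6},{"linear": [0.07,-0.08,3.78],"yaw": 0,"grip": 0.6},{"linear": [0.07,-0.08,3.78],"yaw": 0,"grip": 0.6},{"linear": [0.07,-0.08,3.78],"yaw": 0,"grip": 0.6},{"linear": [0.07,-0.08,3.78],"yaw": 0,"grip": 0.6}], "newtons": 40}}

```text
t: 3.12
ee_pos: [0.4309, -0.1496, -0.0014]
tcp_rot: [3.139, 0.0, 0.984]
contact_force: [-1.5, 0.4, 6.6]
grip_width: 0.058
finger_force: 41.7
```

{"method": "jog_arm", "body": {"commands": [{"linear": [0,0,-1],"yaw": 0,"grip": 0.6},{"linear": [0,0,-2.5],"yaw": 0,"grip": 0.6},{"linear": [0,0,-4],"yaw": 0,"grip": 0.6},{"linear": [0,0,-4],"yaw": 0,"grip": 0.6}]}}

```text
t: 3.62
ee_pos: [0.4331, -0.1505, 0.122]
tcp_rot: [3.131, -0.001, 0.984]
contact_force: [1.0, -0.1, -0.9]
grip_width: 0.0578
finger_force: 43.2
```

```bash
python3 go.py 475 145.5 120 76.4; python3 - <<'E'
from m import *
f=grab('side'); C=cloud(f); z=C[...,2]
k=(white(f)>0)&(np.hypot(C[...,0]-.43,C[...,1]+.151)<.08)&(z>.09)&(z<.16)
print(k.sum(),rect(C[k]) if k.any() else 0,np.median(z[k]))
E
```

```text
3.625 [ 433.1 -150.5  122. ] psi 56.4 grip 0.057825088480162164 q [-0.51 -0.08  2.06  0.    1.15  0.08] F [ 1.  -0.1 -0.9]
lin [ 8.99 -4.3   0.03] yaw -2.5
343 (array([ 436.6, -151.3]), array([93.9, 66.4]), 56.1) 0.1302744052924163
```

{"method": "jog_arm", "body": {"commands": [{"linear": [2,-1,0],"yaw": -0.7,"grip": 0.6},{"linear": [4,-2,0.5],"yaw": -1.4,"grip": 0.6},{"linear": [6,-3,1],"yaw": -2,"grip": 0.6},{"linear": [8,-3.9,1.4],"yaw": -2.5,"grip": 0.6},{"linear": [8.99,-4.3,1.8],"yaw": -2.5,"grip": 0.6},{"linear": [8.99,-4.3,1.8],"yaw": -2.5,"grip": 0.6},{"linear": [8.99,-4.3,1.8],"yaw": -2.5,"grip": 0.6}]}}

```text
t: 4.55
ee_pos: [0.4703, 0.1472, 0.0615]
tcp_rot: [-3.139, 0.001, 1.334]
contact_force: [0.1, -0.3, -0.9]
grip_width: 0.0579
finger_force: 43.2
```

```bash
python3 go.py 475 145.5 26 76.4; python3 - <<'E'
from m import *
for n in('side','scene'):
    f=grab(n,n+'2'); C=cloud(f); z=C[...,2]
    k=(white(f)>0)&(np.hypot(C[...,0]-.475,C[...,1]-.145)<.08)&(z>.055)&(z<.09)
    print(k.sum(),rect(C[k]) if k.any() else 0,np.median(z[k]))
E
```

```text
4.55 [470.3 147.2  61.5] psi 76.5 grip 0.05786570599112976 q [ 0.14  0.11  2.   -0.    1.04  0.38] F [ 0.1 -0.3 -0.9]
lin [-0.02  0.17  1.18] yaw 0.01
752 (array([464.7, 146.5]), array([96.1, 73.5]), 80.1) 0.06973027160697282
512 (array([477.1, 143.7]), array([100.6,  73.6]), 76.9) 0.06952275420546902
```

{"method": "jog_arm", "body": {"commands": [{"linear": [0,0.1,0.6],"yaw": 0,"grip": 0.6},{"linear": [0,0.1,1.0],"yaw": 0,"grip": 0.6},{"linear": [0,0.1,1.15],"yaw": 0,"grip": 0.6},{"linear": [0,0.1,1.2],"yaw": 0,"grip": 0.6},{"linear": [0,0.1,1.2],"yaw": 0,"grip": 0.6},{"linear": [0,0.1,1.2],"yaw": 0,"grip": 0.6}]}}

```text
t: 5.4
ee_pos: [0.4748, 0.1467, 0.0271]
tcp_rot: [3.141, -0.0, 1.333]
contact_force: [0.3, -0.4, -0.6]
grip_width: 0.0579
finger_force: 43.2
```

```bash
python3 go.py 475 145.5 25 76.4
```

```text
5.4 [474.8 146.7  27.1] psi 76.4 grip 0.057936909500008106 q [ 0.14  0.17  2.01 -0.    0.96  0.38] F [ 0.3 -0.4 -0.6]
lin [-0.04  0.02  0.07] yaw -0.0
```

Lower in small steps until contact, then release.

{"method": "jog_arm", "body": {"commands": [{"linear": [0,0,0.05],"yaw": 0,"grip": 0.6},{"linear": [0,0,0.09],"yaw": 0,"grip": 0.6},{"linear": [0,0,0.09],"yaw": 0,"grip": 0.6},{"linear": [0,0,0.09],"yaw": 0,"grip": 0.6}]}}

```text
t: 5.9
ee_pos: [0.4747, 0.1467, 0.0246]
tcp_rot: [3.141, -0.0, 1.333]
contact_force: [-1.6, 0.5, 4.9]
grip_width: 0.0579
finger_force: 44.1
```

{"method": "jog_arm", "body": {"commands": [{"linear": [0,0,0],"yaw": 0,"grip": 0.3},{"linear": [0,0,0],"yaw": 0,"grip": 0.1},{"linear": [0,0,0],"yaw": 0,"grip": 0},{"linear": [0,0,0],"yaw": 0,"grip": 0},{"linear": [0,0,-0.5],"yaw": 0,"grip": 0},{"linear": [0,0,-2],"yaw": 0,"grip": 0},{"linear": [-1.5,0,-3],"yaw": 0,"grip": 0.5},{"linear": [-3,0,-3],"yaw": 0,"grip": 1},{"linear": [-3.5,0,-3],"yaw": 0,"grip": 1},{"linear": [-3.5,0,-3],"yaw": 0,"grip": 1}]}}

```text
t: 7.15
ee_pos: [0.4498, 0.0441, 0.1145]
tcp_rot: [3.141, -0.0, 1.331]
contact_force: [-0.8, 0.1, 0.4]
grip_width: 0.0126
finger_force: 0.0
```

```bash
cat > st.py <<'E'
from m import *
# stack state in jig frame (mm from corner), from each view's z bands
cx,a=np.array([.5553,.2144]),np.radians(-13.6); M=np.array([[np.cos(a),-np.sin(a)],[np.sin(a),np.cos(a)]])
def bands(f,off=0):
    C=cloud(f); J=(C[...,:2]-cx)@M*1000; z=C[...,2]-off; w=white(f)>0
    for i,h in enumerate((.014,.020,.026,.032)):
        k=w&(abs(z-h)<.0025)&(J[...,0]<-0)&(J[...,0]>-130)&(J[...,1]<0)&(J[...,1]>-160)
        if k.sum()>30:
            c,s,ang=rect(J[k]/1000); print(i,k.sum(),'c',c,'s',s,'ang',ang,'x',np.percentile(J[k][:,0],[1,99]).round(1),'y',np.percentile(J[k][:,1],[1,99]).round(1))
def jig(x,y): # jig mm from corner -> world mm
    return (M@[x,y]+cx*1000).round(1)
E
python3 - <<'E'
from st import *
for n,o in(('side',.0008),('scene',0)): bands(grab(n,n+'3'),o)
a=cv2.imread('pics/side3.png')[190:300,220:340]; b=cv2.imread('pics/scene3.png')[150:260,260:380]
cv2.imwrite('pics/s3.png',cv2.resize(np.hstack([a,b]),(800,366),interpolation=cv2.INTER_CUBIC))
E
python3 go.py
```

```text
0 121 c [ -85.5 -147.1] s [40.  73.7] ang 48.9 x [-102.9  -46.5] y [-159.9 -110.5]
1 70 c [ -63.9 -149.2] s [24.2 64.5] ang 73.6 x [-90.8 -31.4] y [-155.5 -132.6]
3 190 c [-62.4 -88.6] s [60.1 98.4] ang 1.0 x [-91.4 -33. ] y [-137.4  -84. ]
1 36 c [-58.8 -94.1] s [ 59.3 118.1] ang 1.5 x [-87.5 -28.3] y [-153.5  -34.9]
3 653 c [-61.5 -86.6] s [ 62.3 102. ] ang 0.1 x [-91.8 -31.7] y [-135.8  -36.9]
7.25 [449.9  45.2 114.1] psi 76.4 grip 0.00014292893072780088 q [-0.08 -0.08  2.07  0.    1.15  0.16] F [ 0.6 -0.3 -0.3]
```

View pics/s3.png

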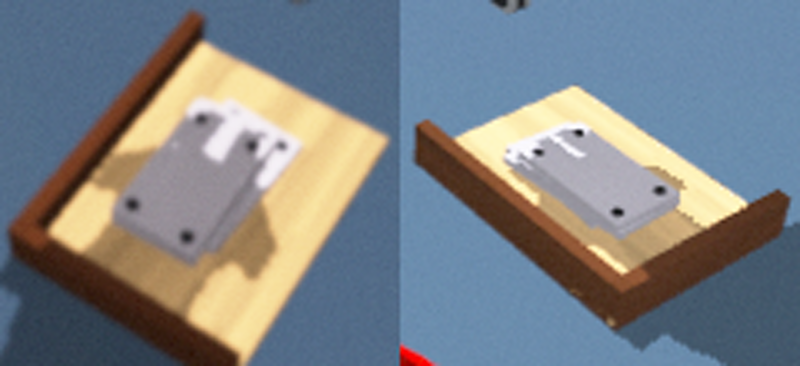

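The loose plate is now on top of the stack: centre (175,180) in the left crop and (590,180) in the right. Lower plates stick out towards the open sides. I'll tap in +y first.

```bash
python3 - <<'E'
from st import *; import go
print(go.p,go.psi)
for x,y,z in((-60,-178,50),(-60,-178,11.5),(-60,-120,11.5),(-60,-111,11.5)): go.u(*jig(x,y),z,76.4)
E
```

```text
[449.86254253  45.18201112 114.10315368] 76.37759742978754
lin [0.37 0.09 2.14] yaw -0.0
lin [0.37 0.09 3.42] yaw -0.0
lin [2.31 0.09 3.42] yaw -0.0
lin [2.61 0.09 3.42] yaw -0.0
```

{"method": "jog_arm", "body": {"commands": [{"linear": [0.1,0.09,1.5],"yaw": 0,"grip": 1},{"linear": [0.1,0.09,2.6],"yaw": 0,"grip": 1},{"linear": [0.1,0.09,3.2],"yaw": 0,"grip": 1},{"linear": [0.1,0.09,3.4],"yaw": 0,"grip": 1},{"linear": [0.1,0.09,3.4],"yaw": 0,"grip": 1},{"linear": [0.1,0.09,3.4],"yaw": 0,"grip": 1}]}}

```text
t: 8.0
ee_pos: [0.4539, 0.0471, 0.0129]
tcp_rot: [3.14, -0.0, 1.334]
contact_force: [0.3, 0.0, 0.2]
grip_width: 0.0002
finger_force: 0.0
```

```bash
python3 - <<'E'
from st import *; import go
print(go.p,go.psi,go.o['contact_force'])
for x,y,z in((-60,-150,11.5),(-60,-120,11.5),(-60,-111,11.5)): go.u(*jig(x,y),z,76.4)
E
```

```text
[453.94905938  47.11509579  12.90340674] 76.4192686290537 [0.28421202 0.04599723 0.22896586]
lin [ 1.21 -0.03  0.05] yaw 0.0
lin [ 2.22 -0.03  0.05] yaw 0.0
lin [ 2.51 -0.03  0.05] yaw 0.0
```

{"method": "jog_arm", "body": {"commands": [{"linear": [0.2,0,0.05],"grip": 1},{"linear": [0.4,0,0.05],"grip": 1},{"linear": [0.6,0,0.05],"grip": 1},{"linear": [0.8,0,0.05],"grip": 1},{"linear": [1.0,0,0.05],"grip": 1},{"linear": [1.2,0,0.05],"grip": 1},{"linear": [1.4,0,0.05],"grip": 1},{"linear": [1.6,0,0.05],"grip": 1},{"linear": [1.8,0,0.05],"grip": 1},{"linear": [2.0,0,0.05],"grip": 1},{"linear": [2.15,0,0.05],"grip": 1},{"linear": [2.2,0,0.05],"grip": 1}]}}

```text
invalid input at $.commands[0]: expected keys linear, yaw, grip
```

```bash
python3 - <<'E'
from st import *; import go
print(go.p,go.psi,go.o['contact_force'],((go.p/1000)[:2]-cx)@M*1000)
for x,y,z in((-60,-120,11.5),(-60,-111,11.5)): go.u(*jig(x,y),z,76.4)
for n,o in(('side',.0008),('scene',0)): bands(grab(n,n+'4'),o)
a=cv2.imread('pics/side4.png')[190:300,220:340]; b=cv2.imread('pics/scene4.png')[150:260,260:380]
cv2.imwrite('pics/s4.png',cv2.resize(np.hstack([a,b]),(800,366),interpolation=cv2.INTER_CUBIC))
E
```

```text
[453.94905938  47.11509579  12.90340674] 76.4192686290537 [0.28421202 0.04599723 0.22896586] [ -59.17343579 -186.42627722]
lin [ 2.22 -0.03  0.05] yaw 0.0
lin [ 2.51 -0.03  0.05] yaw 0.0
0 36 c [ -89.7 -132.1] s [46.  93.1] ang 35.1 x [-102.4  -45.1] y [-159.7  -81.5]
3 48 c [-55.3 -77.7] s [45.3 73. ] ang 0.0 x [-69.5 -32.7] y [-112.9  -41.7]
1 35 c [-60.7 -93.9] s [ 59.2 116.8] ang 1.8 x [-89.5 -29.6] y [-153.   -35.2]
2 32 c [-38.5 -72.9] s [ 45.8 112.2] ang 30.4 x [-85.6 -29.1] y [-132.1  -34.4]
3 649 c [-60.8 -86.7] s [ 62.3 103. ] ang 1.7 x [-91.4 -31.8] y [-136.2  -37.5]
```

View pics/s4.png

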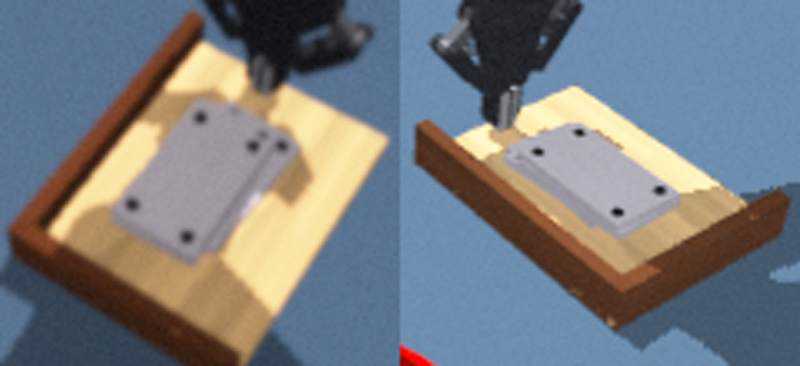

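The call was refused, so nothing has moved. The shut fingers stand just outside the stack's -y side (265,90 left; 505,125 right).

{"method": "jog_arm", "body": {"commands": [{"linear": [0.2,0,0.05],"yaw": 0,"grip": 1},{"linear": [0.4,0,0.05],"yaw": 0,"grip": 1},{"linear": [0.6,0,0.05],"yaw": 0,"grip": 1},{"linear": [0.8,0,0.05],"yaw": 0,"grip": 1},{"linear": [1.0,0,0.05],"yaw": 0,"grip": 1},{"linear": [1.2,0,0.05],"yaw": 0,"grip": 1},{"linear": [1.4,0,0.05],"yaw": 0,"grip": 1},{"linear": [1.6,0,0.05],"yaw": 0,"grip": 1},{"linear": [1.8,0,0.05],"yaw": 0,"grip": 1},{"linear": [2.0,0,0.05],"yaw": 0,"grip": 1},{"linear": [2.15,0,0.05],"yaw": 0,"grip": 1},{"linear": [2.2,0,0.05],"yaw": 0,"grip": 1}]}}

```text
t: 9.6
ee_pos: [0.4685, 0.1112, 0.0104]
tcp_rot: [-3.141, 0.0, 1.334]
contact_force: [-0.0, -6.1, 1.3]
grip_width: 0.0004
finger_force: 2.6
```

```bash
cat > chk.py <<'E'
import sys; from st import *; import go
t=sys.argv[1]
print(go.o['t'],go.p,go.psi,go.o['contact_force'].round(1),((go.p/1000)[:2]-cx)@M*1000)
a=sys.argv[2:]
for i in range(0,len(a),4): x,y,z,ps=map(float,a[i:i+4]); go.u(*jig(x,y),z,ps)
if t!='-':
    for n,o in(('side',.0008),('scene',0)): bands(grab(n,n+t),o)
    a=cv2.imread(f'pics/side{t}.png')[190:300,220:340]; b=cv2.imread(f'pics/scene{t}.png')[150:260,260:380]
    cv2.imwrite(f'pics/s{t}.png',cv2.resize(np.hstack([a,b]),(800,366),interpolation=cv2.INTER_CUBIC))
E
python3 chk.py 5 -60 -111 11.5 76.4
```

```text
9.6 [468.50482011 111.17779104  10.4423548 ] 76.41445232035542 [-0.  -6.1  1.3] [ -60.08964156 -120.73716351]
lin [ 0.32  0.   -0.04] yaw 0.0
0 54 c [-106.1  -65.5] s [ 10.6 103.5] ang 9.8 x [-115.7  -93.8] y [-116.   -14.4]
1 66 c [-77.9 -55.3] s [63.8 99.3] ang 13.9 x [-115.1  -37.2] y [-101.4  -13.2]
3 903 c [-77.2 -54.5] s [97.8 60.3] ang 89.9 x [-107.   -48.1] y [-101.1   -7.9]
1 66 c [-43.3 -58.1] s [11.5 84.5] ang 4.9 x [-48.6 -34.7] y [-99.3 -27.9]
3 687 c [-77.1 -52.6] s [ 62.  100.7] ang 0.3 x [-106.5  -46.6] y [-101.3   -4. ]
```

View pics/s5.png

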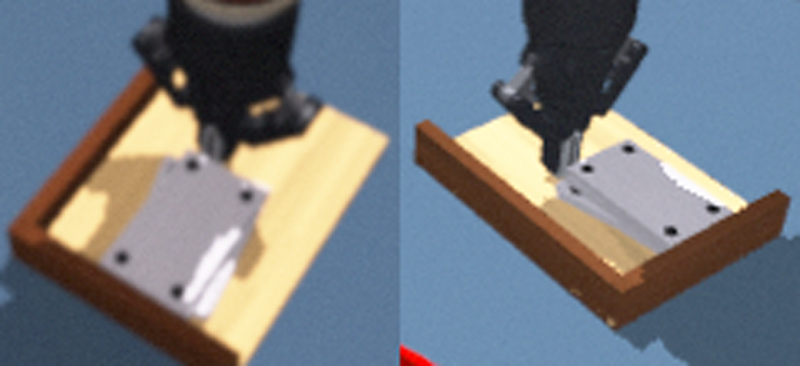

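The top plate moved to about (-77,-53) in the jig frame. A lower plate is turned about 10–14° and shows at (210,270) left. Next I push in +x from the -x side.

```bash
python3 chk.py - -137 -55 70 166.4 -137 -150 70 166.4
```

```text
9.7 [468.52039941 111.16919977  10.47915065] 76.39993982067047 [-0.6 -4.6  1.3] [ -60.07247892 -120.74185054]
lin [ 2.19 -2.57 -1.98] yaw -11.25
lin [-0.98 -2.56 -1.98] yaw -11.25
```

{"method": "jog_arm", "body": {"commands": [{"linear": [-0.4,0,0],"yaw": 0,"grip": 1},{"linear": [-0.5,0,-1.5],"yaw": -0.5,"grip": 1},{"linear": [-0.5,-0.5,-2],"yaw": -1.8,"grip": 1},{"linear": [0,-1.5,-2],"yaw": -3.1,"grip": 1},{"linear": [1,-2.57,-2],"yaw": -4.4,"grip": 1},{"linear": [2.19,-2.57,-2],"yaw": -5.7,"grip": 1},{"linear": [2.19,-2.57,-2],"yaw": -7,"grip": 1},{"linear": [2.19,-2.57,-2],"yaw": -8.3,"grip": 1},{"linear": [2.19,-2.57,-2],"yaw": -9.6,"grip": 1},{"linear": [2.19,-2.57,-2],"yaw": -10.9,"grip": 1},{"linear": [2.19,-2.57,-2],"yaw": -11.25,"grip": 1},{"linear": [2.19,-2.57,-2],"yaw": -11.25,"grip": 1}]}}

```text
t: 11.2
ee_pos: [0.4088, 0.1929, 0.0704]
tcp_rot: [3.141, -0.0, 2.903]
contact_force: [-0.1, 0.6, -0.1]
grip_width: 0.0003
finger_force: 0.0
```

```bash
python3 chk.py - -137 -55 11 166.4 -80 -55 11 166.4
```

```text
11.2 [408.82259081 192.86503229  70.37672645] 166.32713892806512 [-0.1  0.6 -0.1] [-137.30655138  -55.37415628]
lin [-0.01  0.01  1.98] yaw -0.01
lin [-1.91  0.02  1.98] yaw -0.01
```

{"method": "jog_arm", "body": {"commands": [{"linear": [0,0,1.3],"yaw": 0,"grip": 1},{"linear": [0,0,1.8],"yaw": 0,"grip": 1},{"linear": [0,0,1.97],"yaw": 0,"grip": 1},{"linear": [-0.1,0,1.97],"yaw": 0,"grip": 1},{"linear": [-0.3,0,1.97],"yaw": 0,"grip": 1},{"linear": [-0.5,0,1.97],"yaw": 0,"grip": 1},{"linear": [-0.7,0,1.97],"yaw": 0,"grip": 1},{"linear": [-0.9,0,1.97],"yaw": 0,"grip": 1},{"linear": [-1.1,0,1.97],"yaw": 0,"grip": 1},{"linear": [-1.3,0,1.97],"yaw": 0,"grip": 1},{"linear": [-1.5,0,1.97],"yaw": 0,"grip": 1},{"linear": [-1.6,0,1.97],"yaw": 0,"grip": 1}]}}

```text
t: 12.7
ee_pos: [0.4553, 0.1821, 0.0119]
tcp_rot: [3.141, -0.002, 2.904]
contact_force: [-7.1, 2.6, 7.6]
grip_width: 0.0001
finger_force: 5.6
```

```bash
python3 chk.py 6 -80 -55 11 166.4 -71 -55 11 166.4
```

```text
12.7 [455.27216412 182.12892228  11.85979386] 166.37409681453968 [-7.1  2.6  7.6] [-89.63486604 -54.88698568]
lin [-0.32 -0.    0.03] yaw -0.0
lin [-0.62 -0.    0.03] yaw -0.0
3 633 c [-43.6 -48.9] s [83.  60.3] ang 83.3 x [-67.5 -11. ] y [-86.4  -7.8]
1 42 c [-35.9 -63.1] s [39.7 93.4] ang 44.3 x [-56.9 -11.7] y [-107.9  -48.9]
2 35 c [-28.6 -51.2] s [87.5 72.9] ang 59.1 x [-67.5 -11.7] y [-107.1   -8.1]
3 757 c [-46.2 -57.1] s [101.8  64.4] ang 83.0 x [-77.9 -12.1] y [-106.2   -6.7]
```

View pics/s6.png

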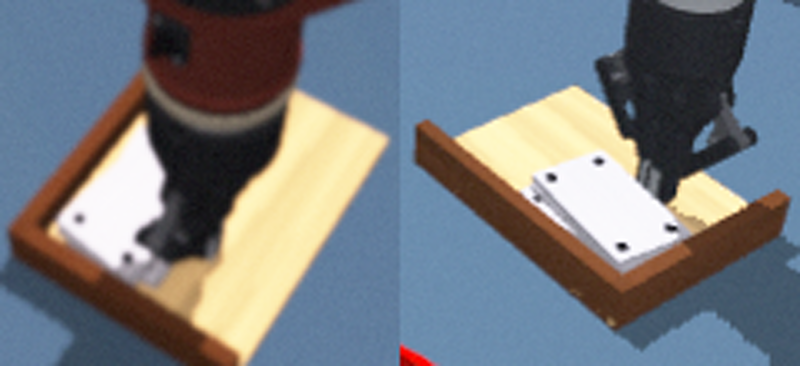

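The top plate is at about (-46,-57), turned -7°; a lower plate sticks out at (535,200) right. Keep pushing in +x.

{"method": "jog_arm", "body": {"commands": [{"linear": [-0.1,0,0],"yaw": 0,"grip": 1},{"linear": [-0.2,0,0],"yaw": 0,"grip": 1},{"linear": [-0.3,0,0],"yaw": 0,"grip": 1},{"linear": [-0.4,0,0],"yaw": 0,"grip": 1},{"linear": [-0.5,0,0],"yaw": 0,"grip": 1},{"linear": [-0.55,0,0],"yaw": 0,"grip": 1},{"linear": [-0.55,0,0],"yaw": 0,"grip": 1}]}}

```text
t: 13.68
ee_pos: [0.4665, 0.1793, 0.0115]
tcp_rot: [-3.14, -0.012, 2.904]
contact_force: [-22.1, 7.4, 24.0]
grip_width: -0.0002
finger_force: 16.5
```

```bash
python3 chk.py 7 -71 -55 11 166.4
```

```text
13.675 [466.54938014 179.25434652  11.54503354] 166.36880260279813 [-22.1   7.4  24. ] [-77.99791806 -55.02921282]
lin [-0.24  0.    0.02] yaw -0.0
3 543 c [-33.3 -47.1] s [76.2 60.5] ang 81.4 x [-57.5  -1.3] y [-83.2  -9.1]
3 768 c [-35.3 -59.1] s [102.   62.6] ang 82.9 x [-68.1  -3.7] y [-109.3   -8.2]
```

```bash
cat > gap.py <<'E'
from st import *
for n,o in(('side',.0008),('scene',0)):
    f=grab(n); C=cloud(f); J=(C[...,:2]-cx)@M*1000; z=(C[...,2]-o)*1000
    for y0 in range(-120,40,10):
        k=(J[...,1]>y0)&(J[...,1]<y0+10)&(J[...,0]>-110)&(J[...,0]<-45)&(z>36)&(z<140)
        if k.sum()>5: print(n,y0,k.sum(),'minz',np.percentile(z[k],3).round(0),'x',np.percentile(J[k][:,0],[3,97]).round(0))
    w=white(f)>0; k=w&(J[...,0]>-130)&(J[...,0]<5)&(J[...,1]>-150)&(J[...,1]<0)
    print(n,np.histogram(z[k],np.arange(5,45,3)))
E
python3 gap.py
```

```text
side -70 28 minz 42.0 x [-93. -87.]
side -60 13 minz 36.0 x [-91. -86.]
side -50 75 minz 43.0 x [-96. -73.]
side -40 83 minz 65.0 x [-95. -72.]
side -30 55 minz 64.0 x [-89. -75.]
side -20 145 minz 79.0 x [-88. -67.]
side -10 74 minz 89.0 x [-89. -66.]
side 0 64 minz 36.0 x [-96. -65.]
side (array([  0,   0,   0,   2,   5,   6,   4,  24, 250, 308,   2,   0,   0]), array([ 5,  8, 11, 14, 17, 20, 23, 26, 29, 32, 35, 38, 41, 44]))
scene -120 17 minz 92.0 x [-84. -62.]
scene -110 55 minz 82.0 x [-75. -63.]
scene -100 76 minz 70.0 x [-76. -64.]
scene -90 55 minz 59.0 x [-73. -63.]
scene -80 34 minz 58.0 x [-70. -56.]
scene -70 136 minz 43.0 x [-69. -56.]
scene -60 87 minz 37.0 x [-69. -60.]
scene -50 173 minz 38.0 x [-86. -57.]
scene -40 121 minz 62.0 x [-82. -57.]
scene -30 93 minz 62.0 x [-72. -63.]
scene -20 143 minz 74.0 x [-82. -64.]
scene -10 64 minz 85.0 x [-82. -63.]
scene 0 52 minz 93.0 x [-86. -63.]
scene (array([ 14,  17,   0,   0,   0,   0,   5,  33, 320, 456,   2,   0,   0]), array([ 5,  8, 11, 14, 17, 20, 23, 26, 29, 32, 35, 38, 41, 44]))
```

{"method": "jog_arm", "body": {"commands": [{"linear": [0.3,0,0],"yaw": 0,"grip": 1},{"linear": [0.8,0.0,0],"yaw": 0,"grip": 1},{"linear": [1.0,0.5,0.07],"yaw": 0,"grip": 1},{"linear": [1.0,0.9,0.07],"yaw": 0,"grip": 1},{"linear": [1.0,0.9,0.07],"yaw": 0,"grip": 1}]}}

```text
t: 14.5
ee_pos: [0.4498, 0.2123, 0.0095]
tcp_rot: [3.141, 0.001, 2.906]
contact_force: [0.2, 0.2, -0.2]
grip_width: 0.0001
finger_force: 0.0
```

```bash
python3 chk.py 8 -71 -85 9.2 166.4 -71 -30 9.2 166.4
```

```text
14.5 [449.77721919 212.31183647   9.54290855] 166.47566596975867 [ 0.2  0.2 -0.2] [-102.07301243  -26.84246317]
lin [-1.03 -1.94  0.01] yaw 0.01
lin [-1.03 -0.11  0.01] yaw 0.01
1 41 c [-31.7 -58.2] s [ 15.4 111.2] ang 40.2 x [-67.4  -0.7] y [-104.6  -14.7]
2 45 c [-35.5 -44.9] s [76.4 59.3] ang 81.7 x [-62.5  -2.1] y [-63.6  -6. ]
3 653 c [-34.4 -49.3] s [79.8 61.2] ang 83.2 x [-61.7  -2.5] y [-87.1  -8.7]
2 34 c [-12.4 -53.8] s [ 28.6 105.2] ang 16.3 x [-40.1  -7.7] y [-107.    -7.3]
3 767 c [-35.7 -59. ] s [104.6  62. ] ang 84.3 x [-67.8  -3.9] y [-109.1   -7.7]
```

{"method": "jog_arm", "body": {"commands": [{"linear": [0,-1.0,0],"yaw": 0,"grip": 1},{"linear": [0,-1.94,0],"yaw": 0,"grip": 1},{"linear": [-0.2,-1.94,0],"yaw": 0,"grip": 1},{"linear": [-0.4,-1.94,0],"yaw": 0,"grip": 1},{"linear": [-0.55,-1.94,0],"yaw": 0,"grip": 1},{"linear": [-0.7,-1.94,0],"yaw": 0,"grip": 1},{"linear": [-0.8,-1.94,0],"yaw": 0,"grip": 1},{"linear": [-0.9,-1.94,0],"yaw": 0,"grip": 1},{"linear": [-0.95,-1.94,0],"yaw": 0,"grip": 1},{"linear": [-0.95,-1.94,0],"yaw": 0,"grip": 1}]}}

```text
t: 15.85
ee_pos: [0.4601, 0.1482, 0.0085]
tcp_rot: [-3.14, -0.006, 2.905]
contact_force: [-8.9, 0.5, 6.7]
grip_width: -0.0001
finger_force: 4.2
```

```bash
python3 chk.py 9 -71 -85 9.2 166.4 -71 -30 9.2 166.4
```

```text
15.85 [460.11123212 148.16388022   8.46350535] 166.42154340533787 [-8.9  0.5  6.7] [-76.94486891 -86.76181328]
lin [-0.2   0.06 -0.03] yaw 0.0
lin [-0.2   1.89 -0.03] yaw 0.0
3 862 c [-31.9 -58.7] s [101.5  58.6] ang 86.4 x [-58.4  -1.9] y [-107.6   -9.1]
3 758 c [-33.  -57.8] s [101.4  62.1] ang 86.9 x [-63.7  -3.1] y [-107.5   -7.9]
```

{"method": "jog_arm", "body": {"commands": [{"linear": [-0.1,0,-0.05],"yaw": 0,"grip": 1},{"linear": [-0.2,0,-0.05],"yaw": 0,"grip": 1},{"linear": [-0.3,0,-0.05],"yaw": 0,"grip": 1},{"linear": [-0.3,0,-0.05],"yaw": 0,"grip": 1}]}}

```text
t: 16.45
ee_pos: [0.465, 0.1472, 0.0094]
tcp_rot: [-3.139, -0.015, 2.904]
contact_force: [-23.2, 7.1, 17.0]
grip_width: -0.0003
finger_force: 12.0
```

```bash
python3 chk.py 10 -30 -130 9.5 76.4 -30 -111 9.5 76.4
```

```text
16.45 [465.00825611 147.17277436   9.39469771] 166.39888494400128 [-23.2   7.1  17. ] [-71.95210184 -86.57363295]
lin [-1.4  -1.45 -0.02] yaw 11.25
lin [-1.4  -0.81 -0.02] yaw 11.25
3 821 c [-29.  -57.4] s [100.8  57.7] ang 89.9 x [-56.4  -0.6] y [-105.7   -7.8]
3 735 c [-31.  -56.8] s [ 60.6 100.9] ang 0.0 x [-60.1  -2.2] y [-106.1   -7.3]
```

{"method": "jog_arm", "body": {"commands": [{"linear": [0.5,0,0],"yaw": 0,"grip": 1},{"linear": [1,-0.5,-0.3],"yaw": 1.3,"grip": 1},{"linear": [1,-1.5,-0.5],"yaw": 2.6,"grip": 1},{"linear": [0.5,-2,-0.5],"yaw": 3.9,"grip": 1},{"linear": [-0.5,-2,-0.5],"yaw": 5.2,"grip": 1},{"linear": [-1.4,-2,-0.5],"yaw": 6.5,"grip": 1},{"linear": [-1.4,-2,-0.3],"yaw": 7.8,"grip": 1},{"linear": [-1.4,-2,-0.2],"yaw": 9.1,"grip": 1},{"linear": [-1.4,-2,-0.1],"yaw": 10.4,"grip": 1},{"linear": [-1.4,-2,0],"yaw": 11.25,"grip": 1},{"linear": [-1.4,-2,0],"yaw": 11.25,"grip": 1},{"linear": [-1.4,-2,0],"yaw": 11.25,"grip": 1}]}}

```text
t: 18.05
ee_pos: [0.4989, 0.0775, 0.0111]
tcp_rot: [3.141, -0.0, 1.336]
contact_force: [-0.6, 0.1, 0.1]
grip_width: -0.0004
finger_force: 0.0
```

```bash
python3 chk.py 11 -30 -120 9.5 76.4 -30 -111.5 9.5 76.4
```

```text
18.05 [498.8712465   77.53174254  11.07251741] 76.5259072557358 [-0.6  0.1  0.1] [ -22.66305644 -146.29938481]
lin [ 0.88 -0.24  0.05] yaw 0.02
lin [ 1.16 -0.24  0.05] yaw 0.02
3 83 c [-30.8 -62.9] s [92.5 45.6] ang 83.9 x [-57.2  -6.7] y [-106.5  -18.7]
3 686 c [-31.6 -56.9] s [ 58.5 101.9] ang 0.6 x [-59.8  -3.5] y [-105.9   -7.1]
```

{"method": "jog_arm", "body": {"commands": [{"linear": [0.3,-0.24,0.05],"yaw": 0,"grip": 1},{"linear": [0.6,-0.24,0.05],"yaw": 0,"grip": 1},{"linear": [0.75,-0.24,0.05],"yaw": 0,"grip": 1},{"linear": [0.9,-0.24,0.05],"yaw": 0,"grip": 1},{"linear": [1.0,-0.24,0.05],"yaw": 0,"grip": 1},{"linear": [1.1,-0.24,0.05],"yaw": 0,"grip": 1},{"linear": [1.18,-0.24,0.05],"yaw": 0,"grip": 1},{"linear": [1.2,-0.24,0.05],"yaw": 0,"grip": 1},{"linear": [1.2,-0.24,0.05],"yaw": 0,"grip": 1}]}}

```text
t: 19.27
ee_pos: [0.4989, 0.1131, 0.009]
tcp_rot: [-3.14, 0.003, 1.334]
contact_force: [-4.6, -7.3, 3.0]
grip_width: 0.0
finger_force: 4.1
```

```bash
python3 chk.py 12 -30 -111.5 9.5 76.4
```

```text
19.275 [498.87634204 113.09536615   9.00060511] 76.43015663268662 [-4.6 -7.3  3. ] [ -31.02060938 -111.73173144]
lin [ 0.01  0.03 -0.02] yaw 0.0
3 587 c [-31.  -52.8] s [95.5 53.7] ang 87.9 x [-56.7  -5.3] y [-98.4  -7. ]
3 686 c [-31.6 -52.5] s [58.1 98.8] ang 0.4 x [-59.7  -3.8] y [-100.8   -3.8]
```

{"method": "jog_arm", "body": {"commands": [{"linear": [0.06,0,-0.03],"yaw": 0,"grip": 1},{"linear": [0.12,0,-0.03],"yaw": 0,"grip": 1},{"linear": [0.16,0,-0.03],"yaw": 0,"grip": 1},{"linear": [0.16,0,-0.03],"yaw": 0,"grip": 1}]}}

```text
t: 19.88
ee_pos: [0.4987, 0.1143, 0.0092]
tcp_rot: [-3.137, 0.009, 1.335]
contact_force: [-7.1, -23.9, 5.6]
grip_width: -0.0001
finger_force: 12.3
```

```bash
python3 chk.py 13 -95 -130 9.5 166.4 -95 -75 9.5 166.4
```

```text
19.875 [498.66674957 114.33649515   9.21666204] 76.48647376228578 [ -7.1 -23.9   5.6] [ -31.51616678 -110.57468647]
lin [-0.64 -2.12  0.01] yaw -11.24
lin [ 1.19 -2.11 -0.01] yaw -11.24
3 667 c [-31.2 -51.5] s [93.5 54.7] ang 88.0 x [-57.1  -5.4] y [-96.5  -6.9]
3 673 c [-31.6 -51.7] s [99.1 58.7] ang 89.8 x [-60.1  -4. ] y [-99.1  -4. ]
```

{"method": "jog_arm", "body": {"commands": [{"linear": [-0.4,0,0],"yaw": 0,"grip": 1},{"linear": [-0.6,-0.8,-0.5],"yaw": -1.3,"grip": 1},{"linear": [-0.6,-2,-0.5],"yaw": -2.6,"grip": 1},{"linear": [0,-2.3,-0.5],"yaw": -3.9,"grip": 1},{"linear": [1,-2.3,-0.5],"yaw": -5.2,"grip": 1},{"linear": [1.9,-2.3,-0.5],"yaw": -6.5,"grip": 1},{"linear": [1.9,-2.3,-0.5],"yaw": -7.8,"grip": 1},{"linear": [1.9,-2.3,-0.3],"yaw": -9.1,"grip": 1},{"linear": [1.9,-2.3,-0.2],"yaw": -10.4,"grip": 1},{"linear": [1.9,-2.3,0],"yaw": -11.25,"grip": 1},{"linear": [1.9,-2.3,0],"yaw": -11.25,"grip": 1},{"linear": [1.9,-2.3,0],"yaw": -11.25,"grip": 1}]}}

```text
t: 21.48
ee_pos: [0.4477, 0.1908, 0.0105]
tcp_rot: [3.141, 0.001, 2.902]
contact_force: [-0.7, 0.4, -0.4]
grip_width: -0.0001
finger_force: 0.0
```

```bash
python3 chk.py 14 -80 -50 9.7 166.4 -71.5 -50 9.7 166.4
```

```text
21.475 [447.68597762 190.78159111  10.49238693] 166.26026117754094 [-0.7  0.4 -0.4] [-99.04295029 -48.26076096]
lin [-0.64 -0.06  0.03] yaw -0.02
lin [-0.92 -0.06  0.03] yaw -0.02
3 1003 c [-30.3 -50.8] s [101.4  60.4] ang 90.0 x [-59.7  -0.4] y [-98.8  -2.2]
3 735 c [-30.8 -50.7] s [101.2  59.1] ang 89.7 x [-59.3  -2.3] y [-100.    -3.1]
```

Now push x firmly at the centre.

{"method": "jog_arm", "body": {"commands": [{"linear": [-0.3,-0.06,0],"yaw": 0,"grip": 1},{"linear": [-0.55,-0.06,0],"yaw": 0,"grip": 1},{"linear": [-0.7,-0.06,0],"yaw": 0,"grip": 1},{"linear": [-0.8,-0.06,0],"yaw": 0,"grip": 1},{"linear": [-0.9,-0.06,0],"yaw": 0,"grip": 1},{"linear": [-0.98,-0.06,0],"yaw": 0,"grip": 1},{"linear": [-1.02,-0.06,0],"yaw": 0,"grip": 1},{"linear": [-1.02,-0.06,0],"yaw": 0,"grip": 1}]}}

```text
t: 22.58
ee_pos: [0.4735, 0.1822, 0.0096]
tcp_rot: [-3.14, -0.007, 2.904]
contact_force: [-9.9, 3.7, 8.5]
grip_width: 0.0001
finger_force: 5.4
```

```bash
python3 chk.py 15 -71.5 -50 9.7 166.4
```

```text
22.575 [473.50267086 182.16056778   9.63027531] 166.3972811600768 [-9.9  3.7  8.5] [-71.92296566 -50.56946762]
lin [-0.01  0.02 -0.  ] yaw -0.0
3 530 c [-26.  -42.1] s [51.8 83.6] ang 0.3 x [-47.2  -0.4] y [-78.5  -1. ]
3 724 c [-31.2 -51.2] s [ 60.8 101.5] ang 0.4 x [-59.7  -2.3] y [-100.    -3.2]
```

{"method": "jog_arm", "body": {"commands": [{"linear": [-0.06,0,-0.02],"yaw": 0,"grip": 1},{"linear": [-0.12,0,-0.02],"yaw": 0,"grip": 1},{"linear": [-0.16,0,-0.02],"yaw": 0,"grip": 1},{"linear": [-0.16,0,-0.02],"yaw": 0,"grip": 1}]}}

```text
t: 23.18
ee_pos: [0.4736, 0.1821, 0.0096]
tcp_rot: [-3.139, -0.016, 2.904]
contact_force: [-26.2, 8.7, 20.6]
grip_width: 0.0002
finger_force: 13.4
```

{"method": "jog_arm", "body": {"commands": [{"linear": [0.6,0,0],"yaw": 0,"grip": 1},{"linear": [1.0,0,-1.5],"yaw": 0,"grip": 1},{"linear": [1.0,-1,-3],"yaw": 1.3,"grip": 1},{"linear": [1.0,-3,-4],"yaw": 2.6,"grip": 1},{"linear": [1.0,-4,-4],"yaw": 3.9,"grip": 1},{"linear": [0,-5,-4],"yaw": 5.2,"grip": 1},{"linear": [-0.7,-5.5,-4],"yaw": 6.5,"grip": 1},{"linear": [-1.4,-5.5,-4],"yaw": 7.8,"grip": 1},{"linear": [-1.4,-5.5,-4],"yaw": 9.1,"grip": 1},{"linear": [-1.4,-5.5,-4],"yaw": 10.4,"grip": 1},{"linear": [-1.4,-5.5,-4],"yaw": 11.25,"grip": 1},{"linear": [-1.4,-5.5,-4],"yaw": 11.25,"grip": 1}]}}

```text
t: 24.68
ee_pos: [0.4833, 0.0102, 0.1307]
tcp_rot: [-3.142, 0.0, 1.334]
contact_force: [-1.0, -0.3, -0.5]
grip_width: -0.0001
finger_force: 0.0
```

```bash
cat > fin.py <<'E'
import sys; from st import *
t=sys.argv[1]; f=grab('wrist','w'+t); print('wrist'); bands(f)
for n,o in(('side',.0008),('scene',0)): print(n); bands(grab(n,n+t),o)
p=proj(f,[[*(jig(-30,-50)/1000),.03]])[0].astype(int); print(p)
a=f['image'][max(p[1]-110,0):p[1]+110,max(p[0]-110,0):p[0]+110,::-1]
b=cv2.imread(f'pics/scene{t}.png')[160:250,270:360]
c=cv2.imread(f'pics/side{t}.png')[195:285,215:305]
rs=lambda i,s:cv2.resize(i,(s,s),interpolation=cv2.INTER_CUBIC)
cv2.imwrite(f'pics/fin{t}.png',np.hstack([rs(a,500),np.vstack([rs(b,250),rs(c,250)])]))
E
python3 fin.py 20; python3 go.py
```

```text
wrist
side
scene
3 663 c [-32.2 -51.8] s [58.6 97.7] ang 0.6 x [-59.5  -4.1] y [-99.5  -3.7]
[242 -36]
24.825 [483.3  10.2 130.8] psi 76.5 grip -6.752837406984847e-05 q [-0.14 -0.02  1.99 -0.    1.18  0.09] F [ 0.1  0.5 -0.3]
```

```bash
python3 chk.py - -30 -75 140 76.4
```

```text
24.825 [483.32124197  10.2133507  130.79582242] 76.51431552391115 [ 0.1  0.5 -0.3] [ -21.94766549 -215.38669722]
lin [ 4.68 -0.26 -0.31] yaw 0.01
```

{"method": "jog_arm", "body": {"commands": [{"linear": [1.5,-0.26,-0.4],"yaw": 0,"grip": 1},{"linear": [3,-0.26,-0.4],"yaw": 0,"grip": 1},{"linear": [4.68,-0.26,-0.4],"yaw": 0,"grip": 1},{"linear": [4.68,-0.26,-0.4],"yaw": 0,"grip": 1},{"linear": [4.68,-0.26,-0.4],"yaw": 0,"grip": 1}]}}

```text
t: 25.45
ee_pos: [0.5084, 0.1483, 0.1425]
tcp_rot: [-3.141, 0.001, 1.335]
contact_force: [0.3, 0.3, -0.4]
grip_width: -0.0001
finger_force: 0.0
```

```bash
python3 fin.py 21
```

```text
wrist
3 6682 c [-31.3 -49.3] s [59.7 98.3] ang 0.1 x [-60.6  -2.2] y [-97.3  -1. ]
side
3 1084 c [-30.2 -51.1] s [ 60.6 101.8] ang 0.2 x [-60.   -0.7] y [-100.1   -2.6]
scene
3 724 c [-30.9 -50.9] s [ 60.7 100.8] ang 0.4 x [-59.5  -2.1] y [-100.1   -2.7]
[254 160]
```

View pics/fin21.png

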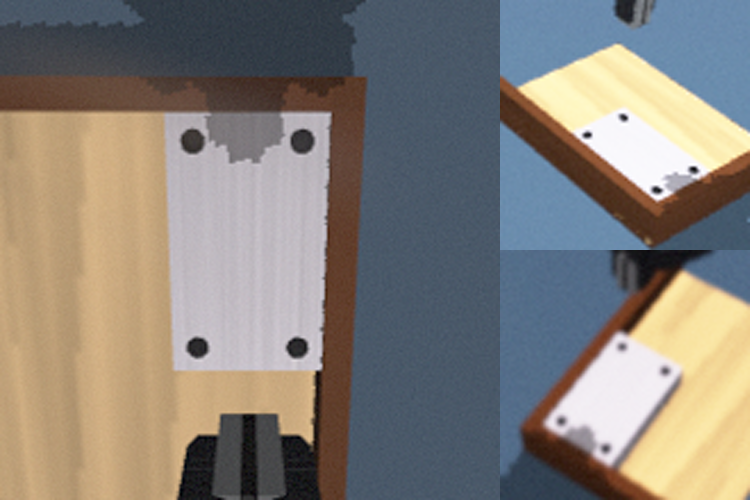

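The stack sits in the corner: wrist view plate edges are x 165–330, y 112–370, no lower plate shows beyond the top one. A thin dark line near (323,300) may be a small gap at the -y end of the +x fence, so I measure it.

```bash
cat > edge.py <<'E'
from st import *
f=grab('wrist'); im=cv2.GaussianBlur(f['image'],(3,3),0).astype(float); hsv=cv2.cvtColor(f['image'],cv2.COLOR_RGB2HSV)
J=lambda px,z:((ray(f,px,z)[:,:2]-cx)@M*1000)
def samp(x,y,z):
    p=proj(f,[[*(jig(x,y)/1000),z]])[0]; return cv2.remap(f['image'],np.float32([[p[0]]]),np.float32([[p[1]]]),1)[0,0].astype(int)
jg=np.arange(-6,8,.5)
def prof(pts,z):
    P=np.array([[*(M@p/1000+cx),z] for p in pts]); q=proj(f,P).astype(np.float32)
    return cv2.remap(f['image'],q[:,0].reshape(1,-1),q[:,1].reshape(1,-1),1)[0].astype(int)
for y in(-92,-80,-60,-40): print('x-fence y',y,[int(v[0]) for v in prof([np.array([x,y]) for x in jg],.032)])
for x in(-57,-50,-13,-7): print('y-fence x',x,[int(v[0]) for v in prof([np.array([x,y]) for y in jg],.032)])
for y in(-92,-60,-30,-10): print('left y',y,[int(v[2]) for v in prof([np.array([-60+x,y]) for x in jg],.032)])
for x in(-50,-30,-10): print('front x',x,[int(v[2]) for v in prof([np.array([x,-100+y]) for y in jg],.032)])
E
python3 edge.py
```

```text
x-fence y -92 [203, 203, 202, 201, 201, 202, 200, 187, 158, 110, 90, 94, 96, 98, 99, 99, 96, 95, 96, 96, 97, 98, 98, 97, 95, 98, 99, 97]
x-fence y -80 [200, 199, 198, 197, 197, 198, 190, 177, 139, 107, 90, 86, 96, 98, 96, 97, 98, 96, 95, 96, 96, 95, 95, 96, 96, 96, 96, 96]
x-fence y -60 [196, 194, 191, 189, 188, 192, 191, 176, 144, 99, 93, 94, 95, 96, 98, 98, 96, 97, 98, 98, 97, 96, 97, 98, 97, 95, 96, 97]
x-fence y -40 [191, 189, 189, 188, 188, 192, 197, 185, 164, 115, 91, 95, 95, 95, 95, 96, 96, 96, 96, 95, 93, 96, 98, 97, 96, 96, 97, 96]
y-fence x -57 [184, 183, 181, 181, 183, 182, 182, 181, 180, 179, 178, 178, 179, 180, 159, 130, 110, 103, 103, 102, 102, 104, 103, 99, 89, 83, 79, 79]
y-fence x -50 [66, 66, 74, 115, 166, 175, 178, 175, 174, 174, 177, 174, 173, 179, 164, 140, 117, 108, 108, 105, 102, 100, 101, 102, 103, 101, 99, 98]
y-fence x -13 [52, 54, 69, 118, 172, 182, 185, 185, 184, 184, 184, 184, 184, 188, 168, 141, 111, 97, 92, 95, 97, 97, 95, 94, 97, 96, 96, 94]
y-fence x -7 [175, 186, 188, 187, 185, 187, 188, 187, 187, 187, 185, 187, 190, 193, 171, 141, 112, 97, 92, 94, 9
[... 389 characters left out ...]
 150, 177, 186, 192, 192, 192, 191, 190, 189, 190, 189, 186, 187, 187, 188, 188, 187, 187, 188]
left y -10 [122, 122, 121, 119, 120, 121, 119, 122, 132, 151, 172, 181, 185, 182, 182, 183, 184, 185, 187, 173, 151, 107, 74, 51, 51, 52, 53, 53]
front x -50 [128, 126, 129, 132, 131, 129, 129, 128, 128, 128, 128, 128, 127, 127, 145, 163, 183, 200, 204, 207, 205, 204, 204, 205, 207, 200, 159, 121]
front x -30 [123, 122, 123, 124, 124, 124, 123, 123, 124, 124, 122, 121, 120, 121, 139, 158, 178, 197, 197, 198, 197, 197, 197, 198, 199, 199, 199, 198]
front x -10 [127, 128, 128, 128, 127, 126, 126, 126, 126, 126, 126, 127, 126, 127, 143, 159, 179, 195, 197, 197, 196, 195, 195, 195, 198, 188, 158, 124]
```

```bash
python3 -c "
from cell import r; print(r.finish_job())"
```

```text
the job is handed in; nothing more can be done
None
```

I laid the matching plate on the stack and tapped all four plates up against both fences. In the last camera views no lower plate shows past the top one and no gap shows at either fence, and I handed the job in after about 26 s of the 67 s allowed.

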